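Put the orange parts case back in its cabinet slot and shut the glass

ROBOT

A 6-joint arm with a two-finger parallel gripper is mounted at the origin on the work surface. World frame = base frame: x ahead of the robot, y to its left, z up, the work surface at z = 0. Lengths are in m, angles in rad, forces in N, time in s.
With the tool pointing down it reaches from about 0.35 to 0.775 m from the base axis. Payload 7.3 kg.
Tool frame: the origin (TCP) lies on the front face of the gripper's body, between the roots of the fingers; the fingertips stand ahead of it and the grasp point (between the pads) lies 47 mm ahead of it (finger_overhang is the z of the fingertips in the tool frame, in m); z points along the fingers, y is the line along which they close (so a half turn about z gives the same grasp; the last joint's range is limited). The gripper opens to 92 mm and grips with 3 to 60 N. Pads are 19 mm wide; open, the fingers measure 130 mm over their backs; the gripper's body (75 mm by 190 mm) begins 47 mm behind the grasp point.
Start: joints at [1.048, 0.342, 1.524, -0, 1.275, -0.146], TCP at [0.193, 0.488, 0.292] pointing down, gripper open.
Joint ranges: [-2.53, 2.53], [-0.77, 2.02], [0.04, 2.7], [-1, 4.14], [0.28, 2.66], [-3.11, 3.11]. Speed limits (rad/s): [2.57, 2.57, 3.14, 3.14, 3.14, 3.14].

INTERFACE

Orientations are given as [roll, pitch, yaw] about the fixed x, y, z axes, in that order (R = Rz(yaw) Ry(pitch) Rx(roll)).
In Python, from cell import * gives the robot as it stands. The module is installed in compiled form; this text tells all that it offers.
- The arm moves only by the tool arm_command, never from a script. Its argument "series" is a list of rows, each an object of numbers: "x", "y", "z": the shift along the tool's x, y, z in mm; "rx", "ry", "rz": the turn, a rotation vector about the tool's x, y, z in degrees. A call has 1 to 20 rows; each row is the pose to reach, as a shift and turn from the pose commanded when the call began, along the tool's axes at that moment; what a row does not reach only later rows make up. A row lasts 1/10 s, in which the tool goes at most 50 mm and 8.59 degrees, less where a joint would pass 70% of its speed; a pose out of reach is approached as far as the arm can. A call with a gripper value outside its range is refused whole. "hand" is the finger opening in mm, from 0 to 91.8, set as the call begins (left out, the last holds). The fingers move at their own pace and stop on an object; "squeeze" is the grip in N (left out, the last holds). Time passes only in rows, so rows that repeat a pose let the fingers close. It gives the time, the measured TCP pose, the force, the opening and the grip force at its end, in the units of the state.
- observe(): the state, without advancing time (a new reading comes with each control period).
- read_camera(name): name is "scene" or "top" or "wrist"; returns a dict with "pixels" (480x640x3 uint8, blue, green, red), "K" (3x3 intrinsics, pixels), "rvec" (rotation vector, rad) and "tvec" (3), from world to camera coordinates, as OpenCV has them. Camera axes: x right, y down, z forward; pixel columns grow to the right and rows downward; lengths in m; the calibration is good to about 2 mm. A picture is of the moment at which its call begins. There is no depth.
- hand_in(): hands the job in; it is judged then, once.
Trained networks look in a picture, given as the dict that the camera call returned (one of the last four; its "shot" number tells which), for a name from the list of things; names that differ only in an ending like _2 or _b are one class to them, and where a whole thing is asked for, a point or a joint stands for the part that bears it (a point fixed in the world has none). Each returns a list of dicts, best first, with "confidence" (0 to 1); they miss things now and then, are a little off and sometimes report something else, mostly with a low value. They report only what shows in the picture. A call takes as long as a camera call. They do not tell look-alikes from the thing itself.
- boxes_of(picture, query): "point" ([x, y, z] in m, in world coordinates, good to about 4 mm: the middle of the surface that is visible of it).
- trace(picture, query): "pixels" (480x640 bool, what is visible of it).
- mark_of(picture, query): "point" ([x, y, z] in m, in world coordinates, good to about 4 mm: a listed point, or the origin of a listed thing).
The state is a dict: "time": time; "qpos": joint angles; "qvel": joint speeds; "joint_efforts": joint torques, N m; "tool_pos": TCP position; "tool_rot": TCP orientation; "contact_force": force on the tool from outside, world axes, zero at the start; "torque": the same for the moment, N m; "opening": finger opening in m; "grip_force": force on a finger pad.
Only numpy, scipy, OpenCV 4.12 (cv2) and the standard library are available. Lean on these libraries where they do the work, as an engineer would, in place of code of your own. Each camera call takes 0.05 s, during which the arm holds its last target. There are 200 camera calls.

TASK

Put the orange parts case away: slide it lying flat and lengthwise into the empty slot of the cabinet, the one with the orange clip below it, until it is fully home and flush with the front of the slot dividers. Then slide the glass door fully shut, without slamming it. Leave the grey case in its slot and everything else on the counter as it lies.

Things in the scene. Friction and masses are not known exactly. Their poses are not given: they have to be found in the camera images.
- orange_case: Slim closed parts case, orange base, clear lid, gears inside: a rigid flat slab 110 x 62 x 16 mm, 0.09 to 0.18 kg. Origin: centre of its underside; x along the length, y along the width, z up through the lid; both ends alike. Lies flat on the counter right of the cabinet, x pointing within 1.2 rad of straight away from the robot base; 25 mm or more free along both long sides.
- cabinet: Fixed low counter-top cabinet of glass and aluminium, 166 deep (x) x 400 wide (y) x 101 mm high. Origin: centre of its underside, on the counter. The door side is its plane x = -83 mm, facing the robot (-x). Inside four slots side by side, y = -136.5, -45.5, 45.5, 136.5 mm. The two at negative y are full and stay behind a fixed pane (x = -78 to -73 mm, y below 7 mm).
- opening (a point): Door opening over the two slots at positive cabinet y: this point is the middle of the front edge of its sill, cabinet (-83, 98.5, 20) mm, axes as the cabinet's. The opening runs from cabinet y = 7 to 190 mm and up to z = 86 mm, where the header begins (86 to 96 mm, below the glass top). The sill, z = 20 mm with track ribs to 22 mm, runs 12 mm in, to the slot mouths.
- slot_mouth (a point): Middle of the front edge of the floor of the empty slot, x pointing in. The slot is 65 mm wide, 19 mm high, 110 mm deep to its back stop. Floor at cabinet z = 34 mm, lips above at z = 53 to 59 mm cover 6 mm along each side. Floor and lips have rounded front edges here; the 26 mm wide dividers begin 5 mm farther in with round noses.
- bay_home (a point): Centre of the floor of the empty slot, 55 mm in from slot_mouth and 34 mm above clip: where the centre of the underside of the orange case lies when it is fully home against the back stop, its end then flush with the slot's front edge. x points into the slot, axes as the cabinet's.
- clip: Orange colour clip, 44 mm wide, 14 mm high, fixed on the front of the cabinet's base below the empty slot, which is either of the two at positive cabinet y. Origin: at counter level under the middle of that slot; the clip itself is 67 to 71 mm in front of it (-x). Axes as the cabinet's.
- door (a joint): Travel of the sliding glass door in m: 0 shut, 0.185 at its open stop; opens along the cabinet's -y, in front of the fixed pane. Starts at 0.05 to 0.175, stays where left. Friction 1.5 N plus 4 N per m/s. Pane 195 mm wide, outer face at cabinet x = -83 mm, z = 22 to 86 mm; at travel q it covers cabinet y from -5 mm - q to 190 mm - q.
- door_pull (a point): Middle of the upright steel bar of the door's pull, cabinet z = 54 mm: bar 10 mm in diameter, 40 mm long (z = 34 to 74 mm), its axis 28 mm off the door's outer face, joined to it by a leg at each end; at cabinet y = 150 mm - door travel. Axes as the cabinet's.
- grey_case: A like case with a grey base, loose in the other slot at positive y, fully home. Origin and size as the orange case. To be left there.
- oil_bottle: White oil bottle with a red cap standing on the counter in front of the cabinet's right half, 38 mm in diameter, 115 mm high; origin: centre of its underside.
- side_plate: Green baitcaster side plate lying flat, about 54 x 57 x 9 mm; origin: centre of its underside.
- knob1: Black drag knob 28 mm in diameter, 17 mm high; origin: centre of its underside.
- knob2: Black drag knob, as knob1.
- knob3: Black drag knob, as knob1.
- cork_grip: Cork handle grip lying along its x, 62 mm long, 24 mm in diameter; origin: on the counter below its middle.
- reel_foot: Nickel reel foot 64 (x) x 20 x 14 mm; origin: centre of its underside.
- spool_shaft: Stainless spool shaft lying along its x, 72 mm long, 10 mm high; origin: on the counter below its middle.
Things that resemble listed ones, but are neither listed nor needed, are in the scene too. Several things look just like the orange_case: the one meant starts farthest to the robot's left.

How it is judged:
By the outcome, as a careful person would: the job done as asked, in the order asked, and still so for the second after the job is handed in, with the robot touching nothing.
It also fails if it takes over 64 s, if anything falls off the work surface, if the arm or the gripper's body presses on something with over 40 N, if the wrist force passes 120 N, or if a joint passes its speed limit or range.

## Working session

There is one attempt and no reset: what is moved stays moved. The work goes in short steps, Python scripts to look and compute and a tool call to move; the robot and the scene stay as the last step left them, time stands still between calls to the robot, and variables do not carry over. Pictures are saved under pics/ and viewed, at most 10 in all, crops included, and the job is handed in when it is done.

Besides the shell and the picture viewer there is one more tool, called after "Emit:" as a command line: name --argument value ..., lists and objects as JSON in quotes. arm_command: Moves the arm, as the interface text tells. Its arguments: {"type":"object","properties":{"series":{"type":"array"},"hand":{"type":"number"},"squeeze":{"type":"number"}},"required":["series"]}

```bash
mkdir -p pics
cat > h.py <<'E'
from cell import *
import numpy as np, cv2
def P(pic):
    R,_=cv2.Rodrigues(np.array(pic["rvec"],float)); return R,np.array(pic["tvec"],float).ravel(),np.array(pic["K"],float)
def proj(pic,X):
    return cv2.projectPoints(np.array(X,float).reshape(-1,3),np.array(pic["rvec"],float),np.array(pic["tvec"],float),np.array(pic["K"],float),None)[0].reshape(-1,2)
def onplane(pic,uv,z):
    R,t,K=P(pic); uv=np.array(uv,float).reshape(-1,2)
    d=(np.linalg.inv(K)@np.c_[uv,np.ones(len(uv))].T).T@R; c=-R.T@t
    return c+d*((z-c[2])/d[:,2])[:,None]
def tri(p1,uv1,p2,uv2):
    M=[]
    for p,uv in((p1,uv1),(p2,uv2)):
        R,t,K=P(p); A=K@np.c_[R,t]; M+= [uv[0]*A[2]-A[0],uv[1]*A[2]-A[1]]
    X=np.linalg.svd(np.array(M))[2][-1]; return X[:3]/X[3]
E
python3 - <<'E'
from h import *
np.set_printoptions(precision=4,suppress=True)
s=observe(); print(s["tool_pos"],s["tool_rot"],s["time"])
for n in("scene","top"):
    p=read_camera(n); cv2.imwrite(f"pics/{n}0.png",p["pixels"])
    R,t,K=P(p); print(n,-R.T@t,K[0,0])
    for q in("orange_case","cabinet","opening","slot_mouth","bay_home","clip","door_pull","grey_case","oil_bottle"):
        for f in(mark_of,):
            for r in f(p,q)[:5]: print(q,round(r["confidence"],2),np.array(r["point"]),proj(p,r["point"])[0].round())
E
```

```text
[0.193  0.4879 0.2915] [-3.1401 -0.0002  2.7648] 0.0
scene [ 0.8887 -0.7829  0.8222] 468.81598333463876
orange_case 0.96 [ 0.3857 -0.4006  0.003 ] [199. 295.]
orange_case 0.64 [ 0.5206 -0.3041  0.001 ] [277. 290.]
orange_case 0.57 [ 0.3947 -0.5778  0.0003] [142. 364.]
cabinet 0.77 [ 0.7052  0.0549 -0.0019] [419. 219.]
cabinet 0.43 [0.5948 0.1258 0.0525] [393. 172.]
opening 0.32 [ 0.5153 -0.4112 -0.0001] [246. 326.]
slot_mouth 0.47 [ 0.4657  0.0159 -0.0033] [327. 196.]
clip 0.72 [ 0.4835 -0.0825  0.0002] [314. 220.]
door_pull 0.42 [0.5956 0.1259 0.0534] [393. 171.]
oil_bottle 0.64 [ 0.4833 -0.0843  0.0029] [314. 220.]
oil_bottle 0.57 [ 0.5488  0.1718 -0.0018] [381. 172.]
top [ 0.3178 -0.1743  1.2696] 577.7811919157582
orange_case 0.94 [ 0.3979 -0.5742 -0.0007] [494. 309.]
orange_case 0.63 [ 0.3806 -0.408  -0.0008] [418. 318.]
orange_case 0.56 [ 0.6579 -0.4569 -0.0006] [435. 194.]
cabinet 0.64 [ 0.7062  0.0623 -0.0022] [207. 175.]
cabinet 0.35 [ 0.4807 -0.0808  0.0056] [269. 272.]
opening 0.82 [0.6278 0.1639 0.0191] [159. 206.]
opening 0.41 [0.5474 0.177  0.0002] [154. 243.]
slot_mouth 0.56 [0.6423 0.1988 0.037 ] [141. 198.]
slot_mouth 0.25 [0.5497 0.173  0.001 ] [155. 242.]
clip 0.25 [0.6281 0.1643 0.0193] [159. 206.]
door_pull 0.65 [0.5958 0.1276 0.0539] [171. 216.]
oil_bottle 0.76 [ 0.4788 -0.0828  0.0018] [270. 273.]
```

View pics/scene0.png

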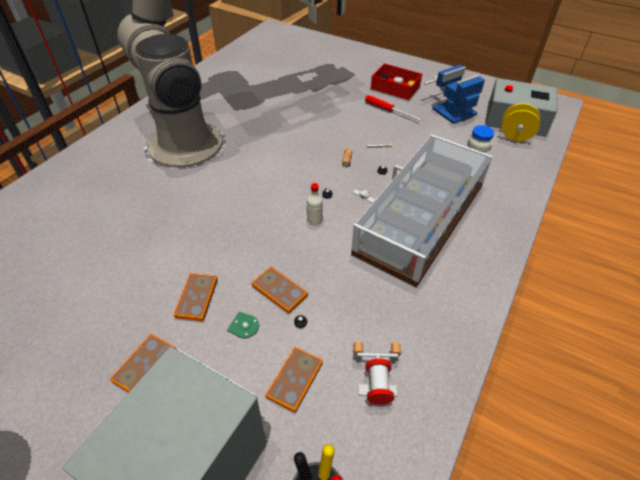

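View pics/top0.png

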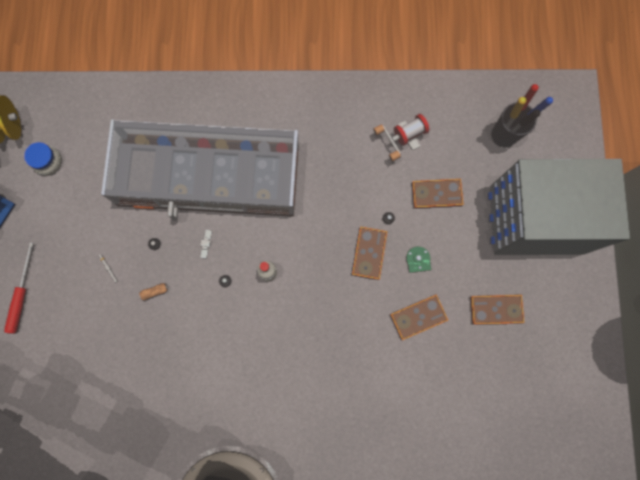

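The scene picture shows four orange cases at about (196,296), (279,289), (142,362) and (294,378). In the top view they are at (369,253), (418,317), (497,310) and (437,194). Up in the top view is +x and left is +y, so the leftmost is the one at top (369,253) / scene (279,289). The cabinet is at top (200,167). The empty slot is the leftmost, at (142,168), with the clip at (145,207) and the pull at (172,212).

Run:
```python
from h import *
import cell
np.set_printoptions(precision=4,suppress=True)
print(getattr(cell,"finger_overhang",None))
ps={n:read_camera(n) for n in("scene","top")}
for n,p in ps.items():
    for r in trace(p,"orange_case"):
        m=r["pixels"].astype(np.uint8)
        c=max(cv2.findContours(m,0,1)[0],key=cv2.contourArea)
        w=onplane(p,c[:,0],0.012)[:,:2]
        (cx,cy),(a,b),an=cv2.minAreaRect((w*1000).astype(np.float32))
        if a<b: an+=90
        print(n,round(r["confidence"],2),m.sum(),c[:,0].mean(0),(cx,cy),(a,b),(an+90)%180-90)
    for q in("cabinet","clip","door_pull","grey_case","slot_mouth","bay_home","opening"):
        for r in boxes_of(p,q)[:2]+mark_of(p,q)[:2]: print(n,q,round(r["confidence"],2),np.array(r["point"]))
c=ps["top"]["pixels"][90:300,90:420]; cv2.imwrite("pics/c1.png",cv2.resize(c,None,fx=2.4,fy=2.4,interpolation=cv2.INTER_CUBIC))
w=read_camera("wrist"); R,t,K=P(w); s=observe(); from scipy.spatial.transform import Rotation as Ro
Rt=Ro.from_euler("xyz",s["tool_rot"]).as_matrix(); print("cam in tool",Rt.T@(-R.T@t-s["tool_pos"]),"\n",Rt.T@R.T,K[0,0])
```

```text
0.0655
scene 0.94 1416 [195.3237 297.036 ] (387.66827392578125, -409.8852844238281) (65.59991455078125, 117.40753173828125) -67.40639877319336
scene 0.87 2001 [294.25   379.6538] (662.4608154296875, -462.05535888671875) (65.0454330444336, 114.93915557861328) -87.25795531272888
scene 0.76 1529 [141.5775 360.8451] (399.55810546875, -578.018310546875) (63.59245681762695, 113.34278106689453) -87.81592345237732
scene 0.57 1350 [279.4915 289.178 ] (528.1318359375, -305.8719177246094) (67.49602508544922, 115.90943145751953) -9.997169494628906
scene cabinet 0.65 [ 0.7147 -0.0188  0.1024]
scene cabinet 0.65 [ 0.7078  0.0526 -0.0026]
scene cabinet 0.27 [ 0.4395  0.1726 -0.0004]
scene door_pull 0.25 [ 0.7137 -0.0167  0.0992]
scene door_pull 0.5 [0.5934 0.1289 0.0538]
scene grey_case 0.33 [0.5453 0.0636 0.0016]
scene slot_mouth 0.48 [ 0.4887 -0.0949  0.0616]
scene bay_home 0.31 [0.6038 0.1172 0.0678]
scene opening 0.73 [ 0.7125 -0.0172  0.0989]
top 0.8 1428 [418.3139 316.9708] (381.19927978515625, -406.5609130859375) (60.755287170410156, 110.88772583007812) -66.35186958312988
top 0.8 1504 [496.3
[... 391 characters left out ...]
.692  0.0589 0.0991]
top cabinet 0.84 [ 0.7065  0.0572 -0.0014]
top cabinet 0.36 [ 0.515  -0.4077  0.0007]
top clip 0.43 [0.626  0.1969 0.013 ]
top clip 0.64 [0.462  0.0111 0.0024]
top door_pull 0.72 [0.6172 0.0864 0.0571]
top door_pull 0.68 [0.5969 0.1261 0.0553]
top grey_case 0.36 [0.4958 0.2747 0.0026]
top slot_mouth 0.58 [0.6263 0.2021 0.0158]
top slot_mouth 0.69 [0.4376 0.1728 0.0016]
top slot_mouth 0.42 [0.641  0.2019 0.0339]
top bay_home 0.57 [ 0.6013 -0.3489 -0.0014]
top opening 0.68 [0.6951 0.0591 0.0962]
top opening 0.61 [0.63   0.1632 0.0163]
cam in tool [ 0.0662  0.0012 -0.0925] 
 [[-0.0009 -0.968  -0.2509]
 [ 1.     -0.0006 -0.0012]
 [ 0.001  -0.2509  0.968 ]] 415.60751714374175
```

View pics/c1.png

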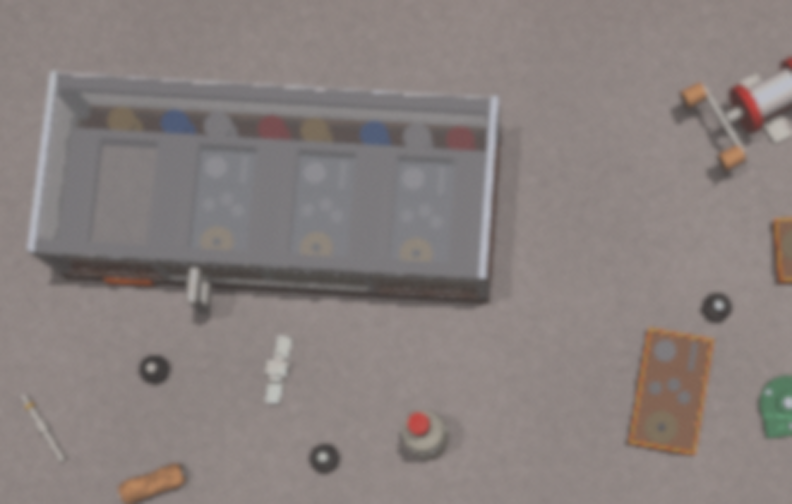

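The crop confirms it: the chosen case is at crop (671,392) = top (369.5,253), with its axis about -10°. The cabinet is turned by about -3.5°, the empty slot is at far left and its clip is at crop (128,281). I'll move over the pull for a close look.

Emit:
arm_command --series '[{"x":-510,"y":-187,"z":40,"rz":162},{"x":-510,"y":-187,"z":40,"rz":162},{"x":-510,"y":-187,"z":40,"rz":162},{"x":-510,"y":-187,"z":40,"rz":162},{"x":-510,"y":-187,"z":40,"rz":162},{"x":-510,"y":-187,"z":40,"rz":162},{"x":-510,"y":-187,"z":40,"rz":162},{"x":-510,"y":-187,"z":40,"rz":162},{"x":-510,"y":-187,"z":40,"rz":162},{"x":-510,"y":-187,"z":40,"rz":162},{"x":-510,"y":-187,"z":40,"rz":162},{"x":-510,"y":-187,"z":40,"rz":162},{"x":-510,"y":-187,"z":40,"rz":162},{"x":-510,"y":-187,"z":40,"rz":162},{"x":-510,"y":-187,"z":40,"rz":162},{"x":-510,"y":-187,"z":40,"rz":162},{"x":-510,"y":-187,"z":40,"rz":162},{"x":-510,"y":-187,"z":40,"rz":162},{"x":-510,"y":-187,"z":40,"rz":162},{"x":-510,"y":-187,"z":40,"rz":162}]' --hand 40 --squeeze 15

```text
invalid input
```

```bash
cat >> h.py <<'E'
from scipy.spatial.transform import Rotation as Ro
np.set_printoptions(precision=4,suppress=True)
def pose(yaw,tilt):  # degrees; tilt: tool leans forward from straight down; tool x forward
    return Ro.from_euler("z",yaw,degrees=True)*Ro.from_euler("x",180,degrees=True)*Ro.from_euler("y",tilt,degrees=True)
def go(pos,yaw,tilt,p0=None,r0=None):
    s=observe(); p0=s["tool_pos"] if p0 is None else p0; r=Ro.from_euler("xyz",s["tool_rot"]) if r0 is None else r0
    d=r.inv().apply(np.array(pos)-p0)*1000; w=np.degrees((r.inv()*pose(yaw,tilt)).as_rotvec())
    print("shift",d.round(1),"turn",w.round(2),"rows",np.linalg.norm(d)/50,np.linalg.norm(w)/8.59)
E
python3 - <<'E'
from h import *
s=observe(); print(s["time"],s["tool_pos"],s["tool_rot"],s["qpos"])
print(pose(0,40).apply([0,0,1]))
p=read_camera("wrist"); cv2.imwrite("pics/w1.png",p["pixels"])
for q in("cabinet","clip","door_pull","slot_mouth","bay_home","opening"):
    for r in mark_of(p,q)[:2]: print(q,round(r["confidence"],2),np.array(r["point"]),proj(p,r["point"])[0].round())
E
```

```text
2.65 [0.1932 0.4882 0.2922] [3.1415 0.     2.7648] [ 1.048   0.342   1.5241 -0.      1.2754 -0.146 ]
[ 0.6428 -0.     -0.766 ]
```

View pics/w1.png

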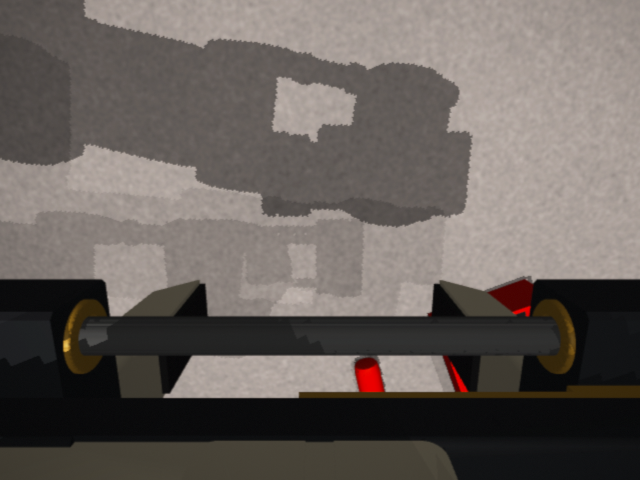

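The move was refused and nothing moved. The picture shows only bare counter with the fingers at (160,340) and (480,340). I'll retry with every key given.

Emit:
arm_command --series '[{"x":-510,"y":-187,"z":40,"rx":0,"ry":0,"rz":162},{"x":-510,"y":-187,"z":40,"rx":0,"ry":0,"rz":162}]' --hand 40 --squeeze 15

```text
time: 3.2
tool_pos: [0.2676, 0.4216, 0.2848]
tool_rot: [3.141, 0.0, 2.463]
contact_force: [1.5, 0.1, 0.3]
opening: 0.0804
grip_force: 0.0
```

Emit:
arm_command --series '[{"x":-442,"y":-22,"z":35,"rx":0,"ry":0,"rz":144.6},{"x":-442,"y":-22,"z":35,"rx":0,"ry":0,"rz":144.6},{"x":-442,"y":-22,"z":35,"rx":0,"ry":0,"rz":144.6},{"x":-442,"y":-22,"z":35,"rx":0,"ry":0,"rz":144.6},{"x":-442,"y":-22,"z":35,"rx":0,"ry":0,"rz":144.6},{"x":-442,"y":-22,"z":35,"rx":0,"ry":0,"rz":144.6},{"x":-442,"y":-22,"z":35,"rx":0,"ry":0,"rz":144.6},{"x":-442,"y":-22,"z":35,"rx":0,"ry":0,"rz":144.6},{"x":-442,"y":-22,"z":35,"rx":0,"ry":0,"rz":144.6},{"x":-442,"y":-22,"z":35,"rx":0,"ry":0,"rz":144.6},{"x":-442,"y":-22,"z":35,"rx":0,"ry":0,"rz":144.6},{"x":-442,"y":-22,"z":35,"rx":0,"ry":0,"rz":144.6},{"x":-442,"y":-22,"z":35,"rx":0,"ry":0,"rz":144.6},{"x":-442,"y":-22,"z":35,"rx":0,"ry":0,"rz":144.6},{"x":-442,"y":-22,"z":35,"rx":0,"ry":0,"rz":144.6},{"x":-442,"y":-22,"z":35,"rx":0,"ry":0,"rz":144.6},{"x":-442,"y":-22,"z":35,"rx":0,"ry":0,"rz":144.6},{"x":-442,"y":-22,"z":35,"rx":0,"ry":0,"rz":144.6}]' --hand 40

```text
time: 5.0
tool_pos: [0.5984, 0.1278, 0.2498]
tool_rot: [-3.142, 0.0, -0.06]
contact_force: [1.1, -0.3, 0.1]
opening: 0.04
grip_force: 0.0
```

Run:
```python
from h import *
s=observe(); print(s["time"],s["tool_pos"],s["tool_rot"],s["qpos"])
p=read_camera("wrist"); cv2.imwrite("pics/w2.png",p["pixels"])
for q in("cabinet","clip","door_pull","slot_mouth","bay_home","opening"):
    for r in mark_of(p,q)[:2]: print(q,round(r["confidence"],2),np.array(r["point"]),proj(p,r["point"])[0].round())
```

```text
5.0 [0.5984 0.1278 0.2498] [-3.1415  0.0002 -0.06  ] [0.0852 0.5348 1.3345 0.0001 1.2725 1.716 ]
cabinet 0.86 [0.7064 0.0601 0.0024] [400.  77.]
door_pull 0.66 [0.5947 0.1246 0.053 ] [325. 239.]
```

View pics/w2.png

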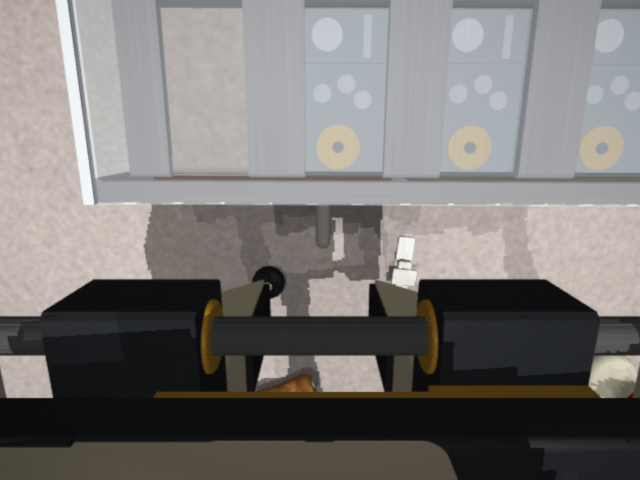

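The picture shows the cabinet's front top edge on row 204, level with the image, so the tool yaw of -0.06 rad matches the cabinet. The left front corner is at (92,204), and the pull's upper leg and bar end at (323,240). The empty slot lies over columns 162 to 246.

Run:
```python
from h import *
p=read_camera("wrist"); g=cv2.cvtColor(p["pixels"],6).astype(float)
rows=[]
for a,b in((110,310),(340,630)):
    for c in range(a,b,5):
        d=np.diff(cv2.blur(g,(5,1))[192:215,c]); k=int(np.argmin(d)); rows.append((c,192+k+.5,d[k]))
r=np.array(rows); f=np.polyfit(r[:,0],r[:,1],1); 
ok=abs(r[:,1]-np.polyval(f,r[:,0]))<2; f=np.polyfit(r[ok,0],r[ok,1],1); print(f,ok.mean())
ys=[100,320,600]
for z in(.086,.096,.101): 
    w=onplane(p,[(c,np.polyval(f,c)) for c in ys],z); print(z,w, np.degrees(np.arctan2(-(w[0]-w[2])[0],(w[0]-w[2])[1])))
print("corner",onplane(p,[(92,204)],.101),"bar top",onplane(p,[(323,248),(316,238),(331,238)],.074))
g=g[60:200]; 
# slot edges seen through glass at row 120 -> lips z=.059 
row=cv2.blur(p["pixels"].astype(float).mean(2),(3,9))[110]; d=np.diff(row); 
idx=[i for i in range(60,300) if abs(d[i])>3 and abs(d[i])==max(abs(d[i-3:i+4]))]; print([(i+.5,round(d[i],1)) for i in idx])
for z in(.053,.059): print(z,onplane(p,[(i+.5,110) for i in idx],z))
```

```text
[  0.0066 202.6757] 0.9897959183673469
0.086 [[ 0.6341  0.2628  0.086 ]
 [ 0.6251  0.1264  0.086 ]
 [ 0.6137 -0.0477  0.086 ]] -3.7579446322331624
0.096 [[ 0.6353  0.2574  0.096 ]
 [ 0.6267  0.1263  0.096 ]
 [ 0.6157 -0.041   0.096 ]] -3.7579446322331562
0.101 [[ 0.6359  0.2547  0.101 ]
 [ 0.6275  0.1263  0.101 ]
 [ 0.6167 -0.0376  0.101 ]] -3.7579446322331633
corner [[0.6358 0.2594 0.101 ]] bar top [[0.594  0.1262 0.074 ]
 [0.6011 0.1304 0.074 ]
 [0.6005 0.1205 0.074 ]]
[(70.5, np.float64(20.0)), (81.5, np.float64(-39.1)), (86.5, np.float64(29.8)), (122.5, np.float64(-6.7)), (164.5, np.float64(-11.3)), (168.5, np.float64(14.4))]
0.053 [[0.6929 0.2882 0.053 ]
 [0.6925 0.2809 0.053 ]
 [0.6923 0.2776 0.053 ]
 [0.6909 0.2538 0.053 ]
 [0.6892 0.226  0.053 ]
 [0.6891 0.2233 0.053 ]]
0.059 [[0.6923 0.2848 0.059 ]
 [0.6919 0.2777 0.059 ]
 [0.6917 0.2744 0.059 ]
 [0.6903 0.2511 0.059 ]
 [0.6887 0.2239 0.059 ]
 [0.6886 0.2213 0.059 ]]
```

Emit:
arm_command --series '[{"x":0,"y":2,"z":50,"rx":0,"ry":0,"rz":0.3},{"x":0,"y":2,"z":90,"rx":0,"ry":0,"rz":0.3},{"x":0,"y":2,"z":115,"rx":0,"ry":0,"rz":0.3},{"x":0,"y":2,"z":128,"rx":0,"ry":0,"rz":0.3},{"x":0,"y":2,"z":128,"rx":0,"ry":0,"rz":0.3}]' --hand 40

```text
time: 5.9
tool_pos: [0.5976, 0.1258, 0.1204]
tool_rot: [3.141, 0.003, -0.064]
contact_force: [-0.1, -0.3, 0.9]
opening: 0.0402
grip_force: 0.0
```

Emit:
arm_command --series '[{"x":0,"y":0,"z":0,"rx":0,"ry":0,"rz":0},{"x":0,"y":0,"z":0,"rx":0,"ry":0,"rz":0},{"x":0,"y":0,"z":0,"rx":0,"ry":0,"rz":0},{"x":0,"y":0,"z":0,"rx":0,"ry":0,"rz":0}]' --hand 8 --squeeze 15

```text
time: 6.3
tool_pos: [0.5987, 0.1259, 0.123]
tool_rot: [-3.141, -0.002, -0.064]
contact_force: [-0.1, 0.1, -1.1]
opening: 0.0127
grip_force: 0.0
```

Emit:
arm_command --series '[{"x":0,"y":0,"z":0,"rx":0,"ry":0,"rz":0},{"x":0,"y":10,"z":0,"rx":0,"ry":0,"rz":0},{"x":0,"y":25,"z":0,"rx":0,"ry":0,"rz":0},{"x":0,"y":42,"z":0,"rx":0,"ry":0,"rz":0},{"x":0,"y":59,"z":0,"rx":0,"ry":0,"rz":0},{"x":0,"y":74,"z":0,"rx":0,"ry":0,"rz":0},{"x":0,"y":84,"z":0,"rx":0,"ry":0,"rz":0},{"x":0,"y":84,"z":0,"rx":0,"ry":0,"rz":0}]' --hand 8 --squeeze 15

```text
time: 7.1
tool_pos: [0.593, 0.0392, 0.1227]
tool_rot: [3.141, -0.001, -0.066]
contact_force: [-0.8, -1.8, 5.2]
opening: 0.0095
grip_force: 15.0
```

Emit:
arm_command --series '[{"x":0,"y":0,"z":0,"rx":0,"ry":0,"rz":0},{"x":0,"y":0,"z":0,"rx":0,"ry":0,"rz":0},{"x":0,"y":0,"z":-40,"rx":0,"ry":0,"rz":0},{"x":0,"y":0,"z":-80,"rx":0,"ry":0,"rz":0}]' --hand 40

```text
time: 7.5
tool_pos: [0.5919, 0.0418, 0.2012]
tool_rot: [3.142, 0.004, -0.064]
contact_force: [0.2, 0.2, -1.0]
opening: 0.0366
grip_force: 0.0
```

Run:
```python
from h import *
go([.50,.14,.25],-3.76,40)
```

```text
shift [-98.2 -92.1 -48.4] turn [-0.03 40.25  0.08] rows 2.8623283133809485 4.686065093265551
```

Emit:
arm_command --series '[{"x":-98,"y":-92,"z":-48,"rx":0,"ry":40,"rz":0},{"x":-98,"y":-92,"z":-48,"rx":0,"ry":40,"rz":0},{"x":-98,"y":-92,"z":-48,"rx":0,"ry":40,"rz":0},{"x":-98,"y":-92,"z":-48,"rx":0,"ry":40,"rz":0},{"x":-98,"y":-92,"z":-48,"rx":0,"ry":40,"rz":0},{"x":-98,"y":-92,"z":-48,"rx":0,"ry":40,"rz":0}]' --hand 80

```text
time: 8.1
tool_pos: [0.4993, 0.1419, 0.2514]
tool_rot: [3.137, -0.695, -0.061]
contact_force: [1.5, 3.2, 0.4]
opening: 0.0792
grip_force: 0.0
```

Run:
```python
from h import *
import pickle
p=read_camera("wrist"); cv2.imwrite("pics/w3.png",p["pixels"]); pickle.dump({k:np.array(v) for k,v in p.items()},open("w3.pkl","wb"))
for q in("clip","slot_mouth","bay_home","opening"):
    for r in mark_of(p,q)[:2]: print(q,round(r["confidence"],2),np.array(r["point"]),proj(p,r["point"])[0].round())
```

```text
opening 0.92 [0.6296 0.1605 0.0202] [288. 272.]
```

Emit:
arm_command --series '[{"x":0,"y":-50,"z":0,"rx":0,"ry":0,"rz":0},{"x":0,"y":-90,"z":0,"rx":0,"ry":0,"rz":0},{"x":0,"y":-90,"z":0,"rx":0,"ry":0,"rz":0}]'

```text
time: 8.65
tool_pos: [0.5082, 0.2353, 0.2522]
tool_rot: [-3.141, -0.697, -0.062]
contact_force: [1.0, 0.7, -0.2]
opening: 0.0801
grip_force: 0.0
```

Run:
```python
from h import *
import pickle
p=read_camera("wrist"); pickle.dump({k:np.array(v) for k,v in p.items()},open("w4.pkl","wb"))
for q in("clip","slot_mouth","bay_home","opening"):
    for r in mark_of(p,q)[:2]: print(q,round(r["confidence"],2),np.array(r["point"]),proj(p,r["point"])[0].round())
a=cv2.imread("pics/w3.png"); b=p["pixels"]
cv2.imwrite("pics/w34.png",np.vstack([cv2.resize(a[40:300],(704,286)),cv2.resize(b[40:300],(704,286))]))
```

```text
slot_mouth 0.32 [0.7072 0.0595 0.0029] [480. 205.]
opening 0.87 [0.6281 0.1632 0.0217] [393. 277.]
```

View pics/w34.png

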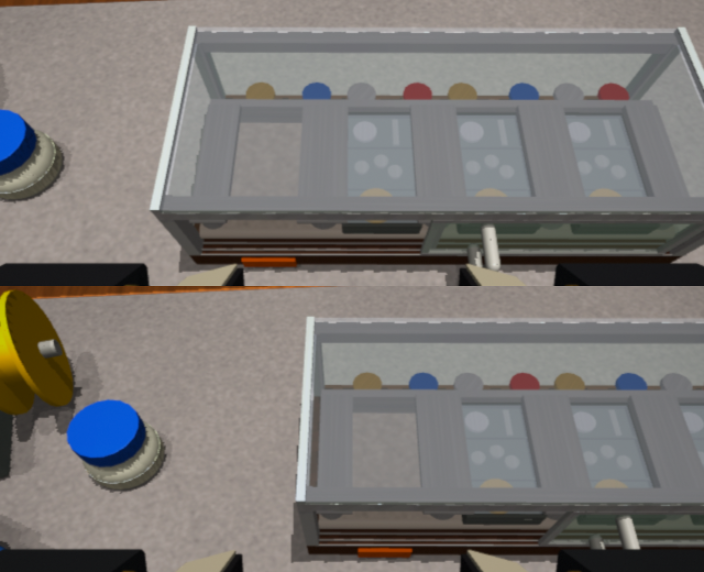

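The upper image (w3) and lower image (w4) show the door open over the right part and the left opening free. The clip is at w3 crop (269,262) and w4 crop (385,552). The lip gap of the empty slot spans crop columns 231 to 302 and 349 to 418.

Run:
```python
from h import *
import pickle
yaw=np.radians(-3.76); C=np.array([[np.cos(yaw),-np.sin(yaw)],[np.sin(yaw),np.cos(yaw)]]); o=np.array([.7055,.0585])
cab=lambda w:np.r_[C.T@(np.array(w)[:2]-o),w[2]]
ps=[pickle.load(open(f"w{i}.pkl","rb")) for i in(3,4)]
cc=[]
for p in ps:
    hsv=cv2.cvtColor(p["pixels"],cv2.COLOR_BGR2HSV); m=((hsv[...,0]<14)&(hsv[...,1]>200)&(hsv[...,2]>120)).astype(np.uint8); m[:200]=0; m[320:]=0
    n,l,st,ce=cv2.connectedComponentsWithStats(m); k=1+np.argmax(st[1:,4]); print(st[k],ce[k]); cc.append((ce[k],st[k]))
print("clip centre",cab(tri(ps[0],cc[0][0],ps[1],cc[1][0])),tri(ps[0],cc[0][0],ps[1],cc[1][0]))
for z in(.007,.010):
  for p,(c,s) in zip(ps,cc): print(z,[cab(x) for x in onplane(p,[(s[0],c[1]),(s[0]+s[2],c[1])],z)])
# lip inner edges near mid-depth
for p,y0,x1,x2 in((ps[0],160,(200,225),(262,290)),(ps[1],160,(308,330),(370,395))):
    row=cv2.GaussianBlur(p["pixels"].astype(np.float32).mean(2),(0,0),1.5)[y0]; d=np.abs(np.diff(row))
    u=[a+np.argmax(d[a:b])+.5 for a,b in(x1,x2)]; print(u,[d[int(v)].round(1) for v in u],[cab(x) for x in onplane(p,[(v,y0) for v in u],.059)],[cab(x) for x in onplane(p,[(v,y0) for v in u],.053)])
```

```text
[220 275  48   3 144] [243.5 276. ]
[326 278  48   4 152] [349.4474 279.8947]
clip centre [-0.0846  0.1372  0.0158] [0.6301 0.2009 0.0158]
0.007 [array([-0.0814,  0.1604,  0.007 ]), array([-0.0812,  0.1163,  0.007 ])]
0.007 [array([-0.0813,  0.158 ,  0.007 ]), array([-0.0812,  0.1139,  0.007 ])]
0.01 [array([-0.0825,  0.1597,  0.01  ]), array([-0.0824,  0.116 ,  0.01  ])]
0.01 [array([-0.0824,  0.1581,  0.01  ]), array([-0.0823,  0.1144,  0.01  ])]
[np.float64(217.5), np.float64(273.5)] [np.float32(5.2), np.float32(3.0)] [array([0.0102, 0.1611, 0.059 ]), array([0.0104, 0.1108, 0.059 ])] [array([0.0147, 0.1629, 0.053 ]), array([0.0149, 0.1115, 0.053 ])]
[np.float64(320.5), np.float64(376.5)] [np.float32(2.7), np.float32(4.6)] [array([0.0146, 0.1635, 0.059 ]), array([0.0149, 0.1128, 0.059 ])] [array([0.0191, 0.1635, 0.053 ]), array([0.0194, 0.1118, 0.053 ])]
```

Run:
```python
from h import *
go([.40,-.28,.25],-10,40)
```

```text
shift [-57.4 516.3 -44.3] turn [-3.83  0.18  4.8 ] rows 10.426960411550418 0.7146727177062677
```

Emit:
arm_command --series '[{"x":-57,"y":516,"z":-44,"rx":-3.8,"ry":0.2,"rz":4.8},{"x":-57,"y":516,"z":-44,"rx":-3.8,"ry":0.2,"rz":4.8},{"x":-57,"y":516,"z":-44,"rx":-3.8,"ry":0.2,"rz":4.8},{"x":-57,"y":516,"z":-44,"rx":-3.8,"ry":0.2,"rz":4.8},{"x":-57,"y":516,"z":-44,"rx":-3.8,"ry":0.2,"rz":4.8},{"x":-57,"y":516,"z":-44,"rx":-3.8,"ry":0.2,"rz":4.8},{"x":-57,"y":516,"z":-44,"rx":-3.8,"ry":0.2,"rz":4.8},{"x":-57,"y":516,"z":-44,"rx":-3.8,"ry":0.2,"rz":4.8},{"x":-57,"y":516,"z":-44,"rx":-3.8,"ry":0.2,"rz":4.8},{"x":-57,"y":516,"z":-44,"rx":-3.8,"ry":0.2,"rz":4.8},{"x":-57,"y":516,"z":-44,"rx":-3.8,"ry":0.2,"rz":4.8},{"x":-57,"y":516,"z":-44,"rx":-3.8,"ry":0.2,"rz":4.8},{"x":-57,"y":516,"z":-44,"rx":-3.8,"ry":0.2,"rz":4.8}]'

```text
time: 10.2
tool_pos: [0.428, -0.142, 0.2582]
tool_rot: [-3.139, -0.693, -0.174]
contact_force: [1.0, 0.0, -1.3]
opening: 0.0802
grip_force: 0.0
```

```bash
cat >> h.py <<'E'
def case(p,z=.008,near=(.52,-.30)):
    # fit slab outline: optimise (x,y,yaw) so that projected convex hull of the slab matches the mask
    best=None
    for r in trace(p,"orange_case"):
        m=r["pixels"].astype(np.uint8); c=max(cv2.findContours(m,0,1)[0],key=cv2.contourArea)
        w=onplane(p,c[:,0],z)[:,:2].mean(0)
        if best is None or np.linalg.norm(w-near)<best[0]: best=(np.linalg.norm(w-near),m,w,c)
    return best
def fit(p,m,x0,h=.016):
    from scipy.optimize import minimize
    L=np.array([(a,b,e) for a in(-.055,.055) for b in(-.031,.031) for e in(0,h)])
    def cost(v):
        a=v[2]; R=np.array([[np.cos(a),-np.sin(a)],[np.sin(a),np.cos(a)]])
        X=np.c_[L[:,:2]@R.T+v[:2],L[:,2]]; q=cv2.convexHull((proj(p,X)*16).astype(np.int32))
        i=np.zeros(m.shape,np.uint8); cv2.fillConvexPoly(i,q,1,shift=4); return float((i!=m).sum())
    r=minimize(cost,x0,method="Nelder-Mead",options=dict(initial_simplex=np.array(x0)+np.array([[0,0,0],[.008,0,0],[0,.008,0],[0,0,.1]]),xatol=1e-4,fatol=1))
    return r.x,r.fun,m.sum()
E
python3 - <<'E'
from h import *
s=observe(); print(s["time"],s["tool_pos"],s["tool_rot"],s["qpos"])
p=read_camera("wrist"); b=case(p); print(b[2],fit(p,b[1],[*b[2],-.17]))
o=p["pixels"].copy(); cv2.drawContours(o,[b[3]],-1,(0,255,0),1); cv2.imwrite("pics/w5.png",o)
t=read_camera("top"); b=case(t); print(b[2],fit(t,b[1],[*b[2],-.17]))
t=read_camera("scene"); b=case(t); print(b[2],fit(t,b[1],[*b[2],-.17]))
E
```

```text
10.2 [ 0.428  -0.142   0.2582] [-3.1394 -0.6934 -0.1744] [-0.6672  0.035   2.2213  0.904   0.3977  0.3148]
[ 0.5453 -0.3104] (array([ 0.5594, -0.3108, -0.2932]), np.float64(3396.0), np.uint64(4683))
[ 0.5222 -0.3024] (array([ 0.5232, -0.3024, -0.1795]), np.float64(59.0), np.uint64(1455))
[ 0.5254 -0.3047] (array([ 0.5259, -0.3042, -0.1739]), np.float64(80.0), np.uint64(1433))
```

View pics/w5.png

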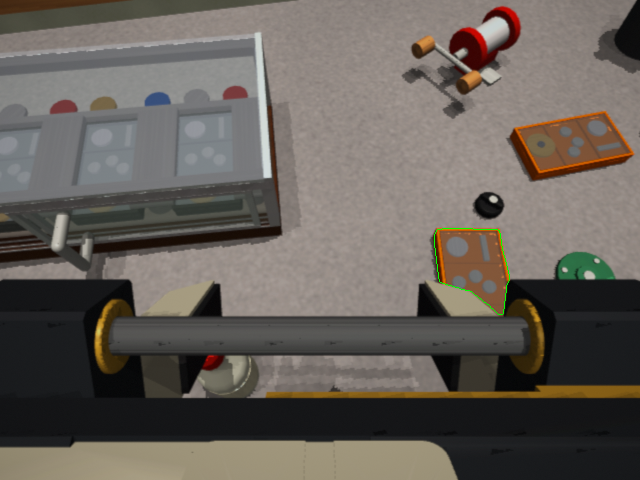

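The picture shows the target case's far end at (472,260), with a finger hiding its near end. The arm stopped short because tilt 40 is near a wrist limit. I'll use tilt 25 from here.

Run:
```python
from h import *
go([.445,-.289,.22],-10.2,25)
```

```text
shift [  8.3 143.6  55.6] turn [ -0.29 -14.61   0.16] rows 3.0842958035169175 1.7010227070931045
```

Emit:
arm_command --series '[{"x":0,"y":20,"z":10,"rx":0,"ry":-8,"rz":0},{"x":8,"y":144,"z":56,"rx":0,"ry":-14.6,"rz":0.2},{"x":8,"y":144,"z":56,"rx":0,"ry":-14.6,"rz":0.2},{"x":8,"y":144,"z":56,"rx":0,"ry":-14.6,"rz":0.2},{"x":8,"y":144,"z":56,"rx":0,"ry":-14.6,"rz":0.2},{"x":8,"y":144,"z":56,"rx":0,"ry":-14.6,"rz":0.2},{"x":8,"y":144,"z":56,"rx":0,"ry":-14.6,"rz":0.2}]' --hand 82

```text
time: 11.2
tool_pos: [0.4455, -0.2878, 0.2195]
tool_rot: [-3.136, -0.436, -0.176]
contact_force: [-0.1, 0.1, -0.8]
opening: 0.0822
grip_force: 0.0
```

Run:
```python
from h import *
s=observe(); print(s["time"],s["tool_pos"],s["tool_rot"],s["qpos"])
p=read_camera("wrist"); b=case(p); print(b[2],fit(p,b[1],[*b[2],-.17]),b[3][:,0].min(0),b[3][:,0].max(0))
cv2.imwrite("pics/w6.png",p["pixels"])
```

```text
11.2 [ 0.4455 -0.2878  0.2195] [-3.136  -0.436  -0.1758] [-0.8483  0.2935  1.8992  0.4553  0.6538  0.574 ]
[ 0.5252 -0.3031] (array([ 0.5251, -0.303 , -0.1758]), np.float64(312.0), np.uint64(11156)) [282 176] [364 316]
```

Run:
```python
from h import *
go([.4697,-.2932,.11],-10.1,25); go([.4697,-.2932,.0665],-10.1,25)
```

```text
shift [-24.3   1.5 110.1] turn [-0.29 -0.04  0.06] rows 2.255921361436686 0.03446103432831075
shift [-42.7   1.7 149.6] turn [-0.29 -0.04  0.06] rows 3.110727431314048 0.03446103432831075
```

Emit:
arm_command --series '[{"x":-12,"y":1.5,"z":48,"rx":-0.3,"ry":0,"rz":0},{"x":-24,"y":1.5,"z":90,"rx":-0.3,"ry":0,"rz":0},{"x":-29,"y":1.5,"z":119,"rx":-0.3,"ry":0,"rz":0},{"x":-37,"y":1.5,"z":137,"rx":-0.3,"ry":0,"rz":0},{"x":-43,"y":1.5,"z":149,"rx":-0.3,"ry":0,"rz":0},{"x":-43,"y":1.5,"z":149,"rx":-0.3,"ry":0,"rz":0}]'

```text
time: 11.9
tool_pos: [0.4687, -0.2931, 0.0653]
tool_rot: [-3.14, -0.435, -0.177]
contact_force: [-0.2, 0.4, 0.9]
opening: 0.082
grip_force: 0.0
```

Emit:
arm_command --series '[{"x":0,"y":0,"z":0,"rx":0,"ry":0,"rz":0},{"x":0,"y":0,"z":0,"rx":0,"ry":0,"rz":0},{"x":0,"y":0,"z":0,"rx":0,"ry":0,"rz":0},{"x":0,"y":0,"z":0,"rx":0,"ry":0,"rz":0}]' --hand 55 --squeeze 35

```text
time: 12.3
tool_pos: [0.4694, -0.2949, 0.0675]
tool_rot: [3.14, -0.438, -0.177]
contact_force: [-1.6, 1.3, 7.1]
opening: 0.0615
grip_force: 35.0
```

Emit:
arm_command --series '[{"x":8,"y":0,"z":-18,"rx":0,"ry":0,"rz":0},{"x":25,"y":0,"z":-54,"rx":0,"ry":0,"rz":0},{"x":42,"y":0,"z":-90,"rx":0,"ry":0,"rz":0},{"x":51,"y":0,"z":-109,"rx":0,"ry":0,"rz":0},{"x":51,"y":0,"z":-109,"rx":0,"ry":0,"rz":0}]'

```text
time: 12.8
tool_pos: [0.47, -0.2959, 0.1904]
tool_rot: [3.136, -0.442, -0.175]
contact_force: [-0.1, -0.1, -1.7]
opening: 0.0614
grip_force: 35.0
```

Run:
```python
from h import *
s=observe(); print(s["time"],s["tool_pos"],s["tool_rot"],s["opening"],s["contact_force"])
p=read_camera("scene"); a=p["pixels"][180:340,180:380]; w=read_camera("wrist")["pixels"]
cv2.imwrite("pics/g1.png",np.hstack([cv2.resize(a,(400,320),interpolation=2),cv2.resize(w,(400,320))]))
```

```text
12.8 [ 0.47   -0.2959  0.1904] [ 3.1361 -0.4424 -0.1754] 0.061388418870339856 [-0.1125 -0.1082 -1.679 ]
```

View pics/g1.png

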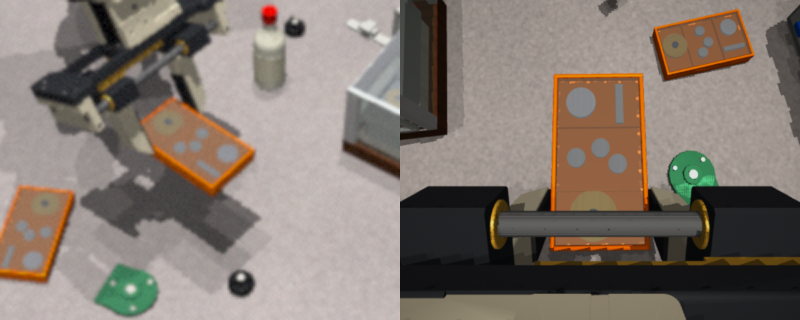

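The case is held. In the left panel it sits between the fingers at (200,145), and in the right panel its far end is at (600,75), square in the gripper. Next I'll measure its pose in the tool.

```bash
cat >> h.py <<'E'
def held(p,s):
    """case pose in hand: world centre of underside, yaw, pitch(+ = far end up) from wrist picture rows<270"""
    from scipy.optimize import minimize
    b=case(p,.12,near=s["tool_pos"][:2]+[.06,0]); m=b[1].copy(); m[268:]=0
    L=np.array([(a,c,e) for a in(-.055,.055) for c in(-.031,.031) for e in(0,.016)])
    Rt=Ro.from_euler("xyz",s["tool_rot"])
    def X(v): # v in levelled tool frame: forward,left,up (mm) of centre from TCP, yaw,pitch deg
        R=Ro.from_euler("zy",[yaw0+v[3],-v[4]],degrees=True); B=Ro.from_euler("z",yaw0,degrees=True)
        return R.apply(L)+B.apply(np.array(v[:3])/1000)+s["tool_pos"]
    yaw0=np.degrees(s["tool_rot"][2])
    def cost(v):
        q=cv2.convexHull((proj(p,X(v))*16).astype(np.int32)); i=np.zeros(m.shape,np.uint8); cv2.fillConvexPoly(i,q,1,shift=4); i[268:]=0
        return float((i!=m).sum())
    x0=np.array([56,0,-67,0,0.]); best=None
    for k in range(3):
        r=minimize(cost,x0,method="Nelder-Mead",options=dict(initial_simplex=x0+np.vstack([np.zeros(5),np.diag([4,3,4,2,4.])]),xatol=.05,fatol=1,maxiter=600)); x0=r.x
    return r.x,r.fun,m.sum()
E
python3 - <<'E'
from h import *
s=observe(); p=read_camera("wrist"); print(held(p,s)); print(s["qpos"])
E
```

```text
(array([ 57.6891,   0.9576, -71.5114,   0.533 ,  -0.1783]), np.float64(92.0), np.uint64(23346))
[-0.8167  0.3784  1.8838  0.4821  0.5744  0.5639]
```

Run:
```python
from h import *
s=observe();p=s["tool_pos"]
go([p[0],p[1]+.04,.26],-10.1,25.35)
go([.4992,.2079,.23],-4.3,25.35)
go([.4992,.2079,.155],-4.3,25.35)
```

```text
shift [ 25.1 -39.5 -70.8] turn [-0.04  0.46 -0.1 ] rows 1.6974026808717255 0.05531736416590862
shift [ -34.4 -499.6  -64.7] turn [ 2.43  0.46 -5.35] rows 10.09929667156885 0.6857352570556978
shift [ -65.9 -499.5    3.4] turn [ 2.43  0.46 -5.35] rows 10.07743152137748 0.6857352570556978
```

Emit:
arm_command --series '[{"x":20,"y":-10,"z":-42,"rx":0,"ry":0,"rz":0},{"x":25,"y":-40,"z":-71,"rx":0,"ry":0,"rz":0},{"x":-34,"y":-500,"z":-65,"rx":2.4,"ry":0,"rz":-5.4},{"x":-34,"y":-500,"z":-65,"rx":2.4,"ry":0,"rz":-5.4},{"x":-34,"y":-500,"z":-65,"rx":2.4,"ry":0,"rz":-5.4},{"x":-34,"y":-500,"z":-65,"rx":2.4,"ry":0,"rz":-5.4},{"x":-34,"y":-500,"z":-65,"rx":2.4,"ry":0,"rz":-5.4},{"x":-34,"y":-500,"z":-65,"rx":2.4,"ry":0,"rz":-5.4},{"x":-34,"y":-500,"z":-65,"rx":2.4,"ry":0,"rz":-5.4},{"x":-34,"y":-500,"z":-65,"rx":2.4,"ry":0,"rz":-5.4},{"x":-34,"y":-500,"z":-65,"rx":2.4,"ry":0,"rz":-5.4},{"x":-34,"y":-500,"z":-65,"rx":2.4,"ry":0,"rz":-5.4},{"x":-34,"y":-500,"z":-65,"rx":2.4,"ry":0,"rz":-5.4},{"x":-34,"y":-500,"z":-65,"rx":2.4,"ry":0,"rz":-5.4},{"x":-34,"y":-500,"z":-65,"rx":2.4,"ry":0,"rz":-5.4}]'

```text
time: 14.5
tool_pos: [0.4998, 0.2065, 0.2302]
tool_rot: [3.138, -0.435, -0.074]
contact_force: [-0.1, -0.3, -1.4]
opening: 0.0612
grip_force: 35.0
```

Run:
```python
from h import *
s=observe();print(s["time"],s["tool_pos"],s["tool_rot"],s["qpos"],s["opening"])
go([.4992,.2079,.105],-4.3,25.2)
```

```text
14.5 [0.4998 0.2065 0.2302] [ 3.1381 -0.4348 -0.0744] [ 0.3293  0.3014  1.8498 -0.2992  0.6091  2.1884] 0.06115473567075197
shift [-53.4  -1.7 113.2] turn [0.18 0.29 0.04] rows 2.503235965911233 0.03953098880234118
```

Emit:
arm_command --series '[{"x":-21,"y":0,"z":45,"rx":0,"ry":0,"rz":0},{"x":-40,"y":-1,"z":85,"rx":0,"ry":0,"rz":0},{"x":-53,"y":-1,"z":113,"rx":0,"ry":0,"rz":0},{"x":-53,"y":-1,"z":113,"rx":0,"ry":0,"rz":0}]'

```text
time: 14.9
tool_pos: [0.4977, 0.2061, 0.1021]
tool_rot: [3.135, -0.428, -0.074]
contact_force: [0.4, -0.1, -1.5]
opening: 0.0618
grip_force: 35.0
```

```bash
cat >> h.py <<'E'
yw=np.radians(-3.76); C=np.array([[np.cos(yw),-np.sin(yw)],[np.sin(yw),np.cos(yw)]]); o=np.array([.7055,.0585])
cab=lambda w:np.r_[C.T@(np.array(w)[:2]-o),w[2]]*1000
wor=lambda x,y,z:np.r_[C@np.array([x,y])/1000+o,z/1000]
E
python3 - <<'E'
from h import *
P_=[]
for k in range(4):
    s=observe();P_.append([*s["tool_pos"],*np.degrees(s["tool_rot"])])
    p=read_camera("wrist")
P_=np.array(P_); print(s["time"],P_.mean(0),P_.std(0)); s["tool_pos"]=P_[:,:3].mean(0); s["tool_rot"]=np.radians(s["tool_rot"]*0+[180,P_[:,4].mean(),P_[:,5].mean()])
v,f,n=held(p,s); print(v,f)
B=Ro.from_euler("z",s["tool_rot"][2]); c=s["tool_pos"]+B.apply(v[:3]/1000); print("case cab",cab(c),"yaw",np.degrees(s["tool_rot"][2])+v[3],"tcp cab",cab(s["tool_pos"]))
o_=p["pixels"]; 
for z in(34,53): 
  for q in proj(p,[wor(-71,136.5-32.5,z),wor(-71,136.5+32.5,z)]): cv2.circle(o_,tuple(q.astype(int)),2,(0,255,0),-1)
sc=read_camera("scene")["pixels"][110:270,300:500]
cv2.imwrite("pics/i1.png",np.hstack([cv2.resize(o_[20:320],(500,400),interpolation=2)[:, :],cv2.resize(sc,(300,400),interpolation=2)]))
E
```

```text
15.05 [  0.4996   0.2071   0.1053 179.76   -24.8684  -4.2639] [0.0012 0.0007 0.0021 0.113  0.2271 0.0286]
[ 59.4247   1.6806 -69.0527   0.4377  -0.3722] 92.0
case cab [-155.7648  135.8926   36.2239] yaw -3.826157146595435 tcp cab [-215.2019  134.7346  105.2766]
```

View pics/i1.png

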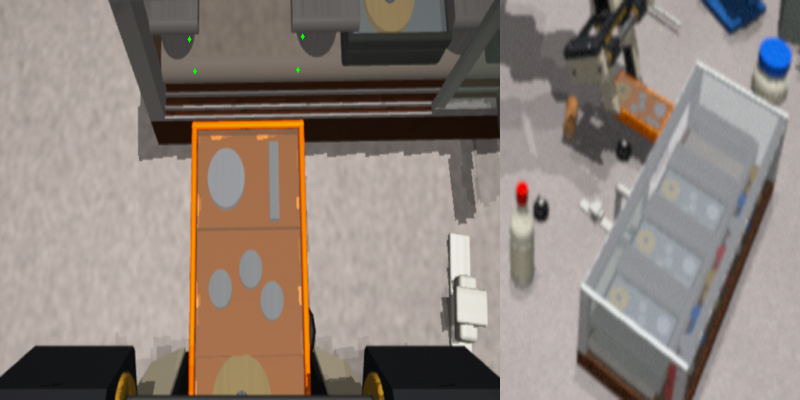

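The picture shows the case's far end at (247,123). The slot's divider noses leave a gap from column 196 to 299, whose middle, 247.5, matches the case's middle. Its underside is at about 36 mm against the 34 mm floor, so I'll insert.

Emit:
arm_command --series '[{"x":14,"y":-0.1,"z":7,"rx":0,"ry":0,"rz":0},{"x":22,"y":-0.2,"z":10.8,"rx":0,"ry":0,"rz":0},{"x":28,"y":-0.3,"z":13.6,"rx":0,"ry":0,"rz":0},{"x":34,"y":-0.3,"z":16.4,"rx":0,"ry":0,"rz":0},{"x":40,"y":-0.4,"z":19.2,"rx":0,"ry":0,"rz":0},{"x":45,"y":-0.4,"z":21.5,"rx":0,"ry":0,"rz":0},{"x":45,"y":-0.4,"z":21.5,"rx":0,"ry":0,"rz":0}]'

```text
time: 15.9
tool_pos: [0.5505, 0.205, 0.1059]
tool_rot: [3.139, -0.437, -0.074]
contact_force: [0.8, -0.1, -3.5]
opening: 0.0618
grip_force: 35.0
```

Emit:
arm_command --series '[{"x":8,"y":-0.1,"z":3.7,"rx":0,"ry":0,"rz":0},{"x":16,"y":-0.1,"z":7.5,"rx":0,"ry":0,"rz":0},{"x":24,"y":-0.2,"z":11.2,"rx":0,"ry":0,"rz":0},{"x":32,"y":-0.3,"z":15,"rx":0,"ry":0,"rz":0},{"x":38,"y":-0.3,"z":17.8,"rx":0,"ry":0,"rz":0},{"x":38,"y":-0.3,"z":17.8,"rx":0,"ry":0,"rz":0}]'

```text
time: 16.5
tool_pos: [0.5925, 0.202, 0.1054]
tool_rot: [3.139, -0.437, -0.074]
contact_force: [1.9, -0.9, -6.5]
opening: 0.0618
grip_force: 35.0
```

Run:
```python
from h import *
P_=[]
for k in range(3):
    s=observe();P_.append([*s["tool_pos"],*np.degrees(s["tool_rot"])]); p=read_camera("wrist")
P_=np.array(P_); print(s["time"],P_.mean(0),cab(P_[:,:3].mean(0)),s["contact_force"],s["qpos"])
```

```text
16.6 [  0.5922   0.202    0.1054 179.8536 -25.0371  -4.2271] [-122.4946  135.7999  105.4009] [ 1.9511 -0.0092 -6.295 ] [ 0.2645  0.6111  1.7532 -0.3859  0.3891  2.2388]
```

Emit:
arm_command --series '[{"x":0,"y":0,"z":0,"rx":0,"ry":0,"rz":0},{"x":0,"y":0,"z":0,"rx":0,"ry":0,"rz":0},{"x":-4,"y":0,"z":-2,"rx":0,"ry":0,"rz":0},{"x":-30,"y":0,"z":-14,"rx":0,"ry":0,"rz":0},{"x":-54,"y":0,"z":-25,"rx":0,"ry":0,"rz":0}]' --hand 70

```text
time: 17.15
tool_pos: [0.5314, 0.2067, 0.1059]
tool_rot: [3.14, -0.438, -0.074]
contact_force: [-0.4, -0.3, -0.5]
opening: 0.0702
grip_force: 0.0
```

Emit:
arm_command --series '[{"x":0,"y":0,"z":0,"rx":0,"ry":0,"rz":0},{"x":0,"y":0,"z":0,"rx":0,"ry":0,"rz":0},{"x":0,"y":0,"z":0,"rx":0,"ry":0,"rz":0},{"x":-2,"y":0,"z":4,"rx":0,"ry":0,"rz":0},{"x":-2,"y":0,"z":4,"rx":0,"ry":0,"rz":0},{"x":-2,"y":0,"z":4,"rx":0,"ry":0,"rz":0},{"x":-2,"y":0,"z":4,"rx":0,"ry":0,"rz":0}]' --hand 0

```text
time: 17.85
tool_pos: [0.5322, 0.2066, 0.1008]
tool_rot: [3.139, -0.436, -0.074]
contact_force: [-0.5, 1.0, -0.3]
opening: 0.0186
grip_force: 0.0
```

Run:
```python
from h import *
P_=[]
for k in range(4):
    s=observe();P_.append([*s["tool_pos"],*np.degrees(s["tool_rot"])]); p=read_camera("wrist")
P_=np.array(P_); print(s["time"],P_.mean(0),cab(P_[:,:3].mean(0)),s["contact_force"],s["opening"])
cv2.imwrite("pics/i2.png",p["pixels"][:400])
```

```text
18.0 [  0.5322   0.2066   0.1009 179.8482 -25.0159  -4.2134] [-182.6815  136.4457  100.9364] [0.1875 0.0365 0.3025] 0.006680438411449767
```

View pics/i2.png

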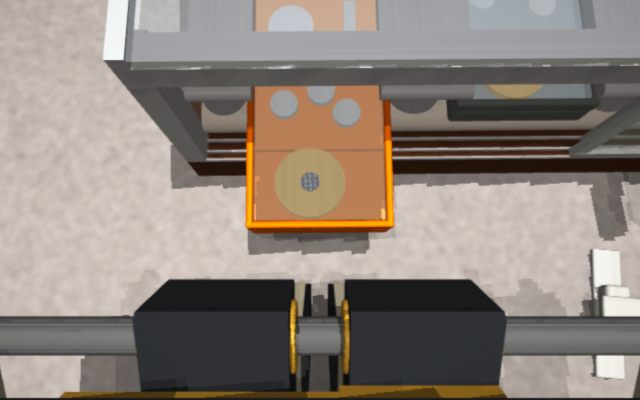

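The case sits straight in the slot with its near end at (320,225), and the closed fingertips at (318,330) are centred behind it. Now I'll push. The viewing budget is used up, so I'll check by numbers from here.

Emit:
arm_command --series '[{"x":12,"y":0,"z":5.6,"rx":0,"ry":0,"rz":0},{"x":20,"y":-0.1,"z":9.3,"rx":0,"ry":0,"rz":0},{"x":24,"y":-0.2,"z":11.2,"rx":0,"ry":0,"rz":0},{"x":29,"y":-0.2,"z":13.5,"rx":0,"ry":0,"rz":0},{"x":35,"y":-0.3,"z":16.3,"rx":0,"ry":0,"rz":0},{"x":41,"y":-0.3,"z":19.1,"rx":0,"ry":0,"rz":0},{"x":47,"y":-0.4,"z":21.9,"rx":0,"ry":0,"rz":0},{"x":53,"y":-0.5,"z":24.7,"rx":0,"ry":0,"rz":0},{"x":58,"y":-0.5,"z":27,"rx":0,"ry":0,"rz":0},{"x":58,"y":-0.5,"z":27,"rx":0,"ry":0,"rz":0}]' --hand 0

```text
time: 19.05
tool_pos: [0.5968, 0.2023, 0.1012]
tool_rot: [3.139, -0.438, -0.074]
contact_force: [0.3, 0.5, -0.0]
opening: 0.0005
grip_force: 0.0
```

Run:
```python
from h import *
P_=[]
for k in range(3):
    s=observe();P_.append([*s["tool_pos"],*np.degrees(s["tool_rot"])]); p=read_camera("wrist")
P_=np.array(P_); print(s["time"],P_.mean(0),cab(P_[:,:3].mean(0)),s["contact_force"],s["opening"],s["qpos"])
for r in trace(p,"orange_case"):
    q=np.argwhere(r["pixels"]); print(r["confidence"],q.min(0),q.max(0))
print(proj(p,[wor(-71,105.5,50),wor(-71,167.5,50),wor(-71,136.5,34)]))
```

```text
19.15 [  0.5963   0.2023   0.1011 179.8593 -25.0406  -4.2265] [-118.3643  136.3673  101.084 ] [-0.1008  0.284  -0.4416] 0.00034265679110910953 [ 0.2629  0.6233  1.7446 -0.3875  0.3857  2.2394]
0.67 [275 250] [280 387]
0.18 [378 608] [397 636]
[[397.1621 255.6995]
 [240.9169 257.1569]
 [318.9819 262.0407]]
```

Emit:
arm_command --series '[{"x":3,"y":0,"z":1.4,"rx":0,"ry":0,"rz":0},{"x":6,"y":0,"z":2.8,"rx":0,"ry":0,"rz":0},{"x":7.2,"y":0,"z":3.4,"rx":0,"ry":0,"rz":0},{"x":7.2,"y":0,"z":3.4,"rx":0,"ry":0,"rz":0}]'

```text
time: 19.65
tool_pos: [0.6041, 0.2018, 0.101]
tool_rot: [3.139, -0.437, -0.074]
contact_force: [-0.6, -0.6, 0.0]
opening: 0.0006
grip_force: 0.0
```

Emit:
arm_command --series '[{"x":0.9,"y":0,"z":0.4,"rx":0,"ry":0,"rz":0},{"x":1.8,"y":0,"z":0.8,"rx":0,"ry":0,"rz":0},{"x":1.8,"y":0,"z":0.8,"rx":0,"ry":0,"rz":0}]'

```text
time: 19.95
tool_pos: [0.6057, 0.2017, 0.101]
tool_rot: [3.139, -0.436, -0.073]
contact_force: [-0.9, 0.2, 0.2]
opening: 0.0001
grip_force: 0.6
```

```bash
cat > chk.py <<'E'
from h import *
P_=[];F=[]
for k in range(3):
    s=observe();P_.append([*s["tool_pos"],*np.degrees(s["tool_rot"])]);F.append(s["contact_force"]); p=read_camera("wrist")
P_=np.array(P_); print(s["time"],cab(P_[:,:3].mean(0)),np.mean(F,0),s["qpos"])
g=p["pixels"].astype(int); m=(g[...,2]-g[...,0]>90)&(g[...,2]>140)
for c in(262,275,360,375):
    q=np.flatnonzero(m[230:330,c])+230; print(c,(q.min(),q.max()) if len(q) else None,[onplane(p,[(c,q.max()+.5)],z) is not None and cab(onplane(p,[(c,q.max()+.5)],z)[0]).round(1).tolist() for z in(.034,.05)] if len(q) else "")
print(proj(p,[wor(-71,115,50),wor(-71,115,34),wor(-71,158,50),wor(-71,158,34)]).round(1).tolist())
E
python3 chk.py
```

```text
20.05 [-109.0266  136.3046  100.9812] [-1.036  -0.1283  0.5916] [ 0.257   0.6343  1.7194 -0.3692  0.3975  2.215 ]
262 None 
275 None 
360 None 
375 None 
[[374.0, 280.4], [369.0, 284.0], [264.4, 281.5], [269.1, 284.9]]
```

Emit:
arm_command --series '[{"x":0.9,"y":0,"z":0.4,"rx":0,"ry":0,"rz":0},{"x":1.8,"y":0,"z":0.8,"rx":0,"ry":0,"rz":0},{"x":1.8,"y":0,"z":0.8,"rx":0,"ry":0,"rz":0}]'

```text
time: 20.4
tool_pos: [0.6065, 0.2015, 0.1008]
tool_rot: [3.138, -0.434, -0.073]
contact_force: [-8.4, 0.4, 5.0]
opening: 0.0003
grip_force: 4.2
```

Emit:
arm_command --series '[{"x":0.9,"y":0,"z":0.4,"rx":0,"ry":0,"rz":0},{"x":0.9,"y":0,"z":0.4,"rx":0,"ry":0,"rz":0}]'

```text
time: 20.6
tool_pos: [0.6068, 0.2015, 0.1008]
tool_rot: [3.137, -0.433, -0.073]
contact_force: [-12.0, 0.8, 7.2]
opening: 0.0006
grip_force: 6.2
```

Emit:
arm_command --series '[{"x":0.9,"y":0,"z":0.4,"rx":0,"ry":0,"rz":0},{"x":1.4,"y":0,"z":0.6,"rx":0,"ry":0,"rz":0},{"x":1.4,"y":0,"z":0.6,"rx":0,"ry":0,"rz":0}]'

```text
time: 20.9
tool_pos: [0.6072, 0.2015, 0.1007]
tool_rot: [3.137, -0.431, -0.073]
contact_force: [-19.0, 2.5, 11.9]
opening: 0.0004
grip_force: 9.5
```

Emit:
arm_command --series '[{"x":-6,"y":0,"z":-2.8,"rx":0,"ry":0,"rz":0},{"x":-30,"y":0,"z":-14,"rx":0,"ry":0,"rz":0},{"x":-65,"y":0,"z":-30,"rx":0,"ry":0,"rz":0},{"x":-65,"y":0,"z":-30,"rx":0,"ry":0,"rz":0}]'

```text
time: 21.3
tool_pos: [0.5345, 0.2065, 0.0998]
tool_rot: [3.137, -0.432, -0.071]
contact_force: [0.3, -0.4, 0.1]
opening: 0.0005
grip_force: 0.0
```

Run:
```python
from h import *
for k in range(2):
    s=observe(); p=read_camera("wrist")
print(s["time"],cab(s["tool_pos"]))
hs=cv2.cvtColor(p["pixels"],cv2.COLOR_BGR2HSV)
print(proj(p,[wor(-71,136.5,34),wor(-71,136.5,50),wor(-83,136.5,86),wor(-83,136.5,20)]).round(1).tolist())
u=proj(p,[wor(-71,120,40),wor(-71,136.5,40),wor(-71,150,40)])[:,0].astype(int)
for c in u:
    col=hs[60:200,c]; k=np.flatnonzero((col[:,0]<14)&(col[:,1]>190)&(col[:,2]>110))+60
    r=np.split(k,np.flatnonzero(np.diff(k)>1)+1)
    print(c,[(a[0],a[-1]) for a in r if len(a)],[cab(onplane(p,[(c,a[-1]+1)],.034)[0]).round(1).tolist() for a in r if len(a)])
for r in trace(p,"orange_case")+trace(p,"grey_case"):
    q=np.argwhere(r["pixels"]); print(r["confidence"],q.min(0),q.max(0))
```

```text
21.35 [-177.5612  137.1004  100.7527]
[[319.7, 135.0], [319.9, 118.4], [320.8, 100.1], [319.7, 170.6]]
356 [(np.int64(111), np.int64(117)), (np.int64(123), np.int64(123)), (np.int64(174), np.int64(180))] [[-62.7, 119.6, 34.0], [-65.7, 119.7, 34.0], [-93.2, 120.3, 34.0]]
319 [(np.int64(112), np.int64(117)), (np.int64(173), np.int64(181))] [[-62.6, 136.7, 34.0], [-93.6, 137.0, 34.0]]
289 [(np.int64(112), np.int64(117)), (np.int64(173), np.int64(181))] [[-62.5, 150.6, 34.0], [-93.5, 150.5, 34.0]]
0.79 [ 98 449] [131 603]
```

The push ended against the back stop (force rose from 1 to 19 N within about 1.5 mm of travel), and the case's rim edge is at row 118 where -71 mm predicts 118.4. So it is home and flush. Next is the door.

Run:
```python
from h import *
print(wor(-111,-26.6,54)); go([.53,.2,.24],-4.2,10); go([.5935,.0395,.24],-3.76,0)
```

```text
[0.593  0.0392 0.054 ]
shift [  50.     7.9 -129.5] turn [  0.09 -15.15  -0.04] rows 2.780539875938847 1.7639876203623768
shift [118.  163.2 -97.3] turn [  0.19 -25.15  -0.48] rows 4.473702243794102 2.9286610163661067
```

Emit:
arm_command --series '[{"x":16,"y":2,"z":-45,"rx":0,"ry":-6,"rz":0},{"x":34,"y":5,"z":-88,"rx":0,"ry":-11,"rz":0},{"x":50,"y":8,"z":-125,"rx":0,"ry":-16,"rz":0},{"x":118,"y":163,"z":-97,"rx":0.2,"ry":-25.1,"rz":-0.5},{"x":118,"y":163,"z":-97,"rx":0.2,"ry":-25.1,"rz":-0.5},{"x":118,"y":163,"z":-97,"rx":0.2,"ry":-25.1,"rz":-0.5},{"x":118,"y":163,"z":-97,"rx":0.2,"ry":-25.1,"rz":-0.5},{"x":118,"y":163,"z":-97,"rx":0.2,"ry":-25.1,"rz":-0.5},{"x":118,"y":163,"z":-97,"rx":0.2,"ry":-25.1,"rz":-0.5}]' --hand 40 --squeeze 15

```text
time: 22.4
tool_pos: [0.593, 0.0391, 0.2389]
tool_rot: [3.141, 0.001, -0.067]
contact_force: [0.0, 0.1, -0.6]
opening: 0.0398
grip_force: 0.0
```

Run:
```python
from h import *
for k in range(2):
    s=observe(); p=read_camera("wrist"); print(s["tool_pos"],s["tool_rot"])
go([.593,.0392,.1215],-3.76,0)
for r in mark_of(p,"door_pull"): print(r)
t=read_camera("top")
for r in mark_of(t,"door_pull"): print(r)
```

```text
[0.593  0.0391 0.2389] [ 3.1414  0.0012 -0.0668]
[0.5926 0.04   0.2388] [ 3.1414  0.0017 -0.0654]
shift [  1.    1.2 117.3] turn [0.02 0.1  0.07] rows 2.3469410080543427 0.015007871762879934
{'point': [0.5915, 0.041, 0.0527], 'confidence': 0.68}
{'point': [0.5479, 0.0592, 0.0002], 'confidence': 0.35}
```

Network and my estimate agree on the pull. Descend and grip.

Emit:
arm_command --series '[{"x":0,"y":0,"z":50,"rx":0,"ry":0,"rz":0},{"x":0,"y":0,"z":90,"rx":0,"ry":0,"rz":0},{"x":0,"y":0,"z":110,"rx":0,"ry":0,"rz":0},{"x":0,"y":0,"z":117,"rx":0,"ry":0,"rz":0},{"x":0,"y":0,"z":117,"rx":0,"ry":0,"rz":0}]'

```text
time: 23.15
tool_pos: [0.5921, 0.0401, 0.1216]
tool_rot: [3.141, 0.003, -0.064]
contact_force: [-0.4, -0.1, 0.3]
opening: 0.04
grip_force: 0.0
```

Emit:
arm_command --series '[{"x":0,"y":0,"z":0,"rx":0,"ry":0,"rz":0},{"x":0,"y":0,"z":0,"rx":0,"ry":0,"rz":0},{"x":0,"y":0,"z":0,"rx":0,"ry":0,"rz":0},{"x":0,"y":0,"z":0,"rx":0,"ry":0,"rz":0},{"x":0,"y":0,"z":0,"rx":0,"ry":0,"rz":0}]' --hand 8

```text
time: 23.65
tool_pos: [0.5925, 0.0395, 0.1226]
tool_rot: [3.141, 0.001, -0.065]
contact_force: [-0.3, 0.3, 2.3]
opening: 0.0093
grip_force: 15.0
```

Emit:
arm_command --series '[{"x":0,"y":-8,"z":0,"rx":0,"ry":0,"rz":0},{"x":0,"y":-20,"z":0,"rx":0,"ry":0,"rz":0},{"x":0,"y":-34,"z":0,"rx":0,"ry":0,"rz":0},{"x":0,"y":-48,"z":0,"rx":0,"ry":0,"rz":0},{"x":0,"y":-62,"z":0,"rx":0,"ry":0,"rz":0},{"x":0,"y":-76,"z":0,"rx":0,"ry":0,"rz":0},{"x":0,"y":-90,"z":0,"rx":0,"ry":0,"rz":0},{"x":0,"y":-104,"z":0,"rx":0,"ry":0,"rz":0},{"x":0,"y":-118,"z":0,"rx":0,"ry":0,"rz":0},{"x":0,"y":-132,"z":0,"rx":0,"ry":0,"rz":0},{"x":0,"y":-144,"z":0,"rx":0,"ry":0,"rz":0},{"x":0,"y":-153,"z":0,"rx":0,"ry":0,"rz":0},{"x":0,"y":-160,"z":0,"rx":0,"ry":0,"rz":0},{"x":0,"y":-160,"z":0,"rx":0,"ry":0,"rz":0}]'

```text
time: 25.05
tool_pos: [0.6029, 0.2015, 0.1226]
tool_rot: [-3.141, -0.0, -0.064]
contact_force: [-1.6, 2.1, 5.7]
opening: 0.0097
grip_force: 15.0
```

Emit:
arm_command --series '[{"x":0,"y":-4,"z":0,"rx":0,"ry":0,"rz":0},{"x":0,"y":-8,"z":0,"rx":0,"ry":0,"rz":0},{"x":0,"y":-10,"z":0,"rx":0,"ry":0,"rz":0},{"x":0,"y":-12,"z":0,"rx":0,"ry":0,"rz":0},{"x":0,"y":-12,"z":0,"rx":0,"ry":0,"rz":0}]'

```text
time: 25.55
tool_pos: [0.6036, 0.2124, 0.1226]
tool_rot: [3.141, 0.0, -0.065]
contact_force: [-0.1, 0.2, 5.9]
opening: 0.0096
grip_force: 15.0
```

Emit:
arm_command --series '[{"x":0,"y":-1,"z":0,"rx":0,"ry":0,"rz":0},{"x":0,"y":-2,"z":0,"rx":0,"ry":0,"rz":0},{"x":0,"y":-2,"z":0,"rx":0,"ry":0,"rz":0}]'

```text
time: 25.85
tool_pos: [0.6037, 0.2142, 0.1226]
tool_rot: [3.141, 0.0, -0.065]
contact_force: [-0.7, -0.2, 5.4]
opening: 0.0093
grip_force: 15.0
```

Emit:
arm_command --series '[{"x":0,"y":-1,"z":0,"rx":0,"ry":0,"rz":0},{"x":0,"y":-2,"z":0,"rx":0,"ry":0,"rz":0},{"x":0,"y":-2,"z":0,"rx":0,"ry":0,"rz":0}]'

```text
time: 26.15
tool_pos: [0.6038, 0.2158, 0.1226]
tool_rot: [3.141, 0.0, -0.065]
contact_force: [-1.8, -2.5, 6.0]
opening: 0.0092
grip_force: 15.0
```

Emit:
arm_command --series '[{"x":0,"y":-1,"z":0,"rx":0,"ry":0,"rz":0},{"x":0,"y":-2,"z":0,"rx":0,"ry":0,"rz":0},{"x":0,"y":-2,"z":0,"rx":0,"ry":0,"rz":0}]'

```text
time: 26.45
tool_pos: [0.6039, 0.216, 0.1226]
tool_rot: [3.138, 0.001, -0.065]
contact_force: [-2.5, -10.1, 8.0]
opening: 0.0096
grip_force: 15.0
```

Emit:
arm_command --series '[{"x":0,"y":-1,"z":0,"rx":0,"ry":0,"rz":0},{"x":0,"y":-1,"z":0,"rx":0,"ry":0,"rz":0}]'

```text
time: 26.65
tool_pos: [0.6039, 0.2161, 0.1226]
tool_rot: [3.136, 0.002, -0.065]
contact_force: [-2.2, -13.6, 8.6]
opening: 0.0094
grip_force: 15.0
```

Emit:
arm_command --series '[{"x":0,"y":2,"z":0,"rx":0,"ry":0,"rz":0},{"x":0,"y":2,"z":0,"rx":0,"ry":0,"rz":0}]'

```text
time: 26.85
tool_pos: [0.6038, 0.2159, 0.1226]
tool_rot: [3.14, 0.001, -0.065]
contact_force: [-1.3, -5.0, 6.3]
opening: 0.0093
grip_force: 15.0
```

Emit:
arm_command --series '[{"x":0,"y":0,"z":0,"rx":0,"ry":0,"rz":0},{"x":0,"y":0,"z":0,"rx":0,"ry":0,"rz":0},{"x":0,"y":0,"z":0,"rx":0,"ry":0,"rz":0},{"x":0,"y":0,"z":-30,"rx":0,"ry":0,"rz":0},{"x":0,"y":0,"z":-75,"rx":0,"ry":0,"rz":0},{"x":0,"y":0,"z":-120,"rx":0,"ry":0,"rz":0},{"x":0,"y":0,"z":-120,"rx":0,"ry":0,"rz":0}]' --hand 40

```text
time: 27.55
tool_pos: [0.6064, 0.2173, 0.2491]
tool_rot: [-3.138, -0.011, -0.065]
contact_force: [1.3, 0.5, -0.1]
opening: 0.0399
grip_force: 0.0
```

Run:
```python
from h import *
p=read_camera("wrist"); s=observe(); print(s["time"],s["tool_pos"],s["contact_force"],s["opening"])
for r in mark_of(p,"door_pull"): print(r["confidence"],r["point"],cab(r["point"]))
t=read_camera("top")
for r in mark_of(t,"door_pull"): print(r["confidence"],r["point"],cab(r["point"]))
# shift of other things vs. first top picture
a=cv2.imread("pics/top0.png"); d=cv2.absdiff(a,t["pixels"]).max(2); 
for n,(u,v) in dict(bottle=(265,271),knobA=(154,244),knobB=(225,281),foot=(206,243),cork=(153,291),shaft=(108,268),knobC=(388,217),plate=(418,260)).items(): print(n,int((d[v-10:v+10,u-10:u+10]>40).sum()),end="; ")
for q in("orange_case","grey_case"):
    for r in trace(t,q): k=np.argwhere(r["pixels"]); print(q,round(r["confidence"],2),k.mean(0).round())
```

```text
27.6 [0.6053 0.217  0.2456] [ 0.1432  0.444  -0.6099] 0.03950834690223771
0.95 [0.6037, 0.214, 0.052] [-111.7781  148.4895   52.    ]
0.81 [0.6024, 0.2168, 0.0552] [-113.259   151.1982   55.2   ]
bottle 0; knobA 62; knobB 0; foot 0; cork 0; shaft 0; knobC 0; plate 0; orange_case 0.89 [309. 496.]
orange_case 0.76 [317. 418.]
orange_case 0.6 [193. 436.]
```

Run:
```python
from h import *
a=cv2.imread("pics/top0.png"); t=read_camera("top"); b=t["pixels"]
for n,im in(("before",a),("after",b)):
    g=im[232:258,140:172].max(2); k=np.argwhere(g<50); print(n,len(k),k.mean(0)+[232,140])
p=read_camera("wrist"); hs=cv2.cvtColor(p["pixels"],cv2.COLOR_BGR2HSV)
m=((hs[...,0]<16)&(hs[...,1]>90)).astype(np.uint8); n,l,st,ce=cv2.connectedComponentsWithStats(m)
for i in range(1,n):
    if st[i,4]>300: print(st[i])
print(proj(p,[wor(-71,110,50),wor(-71,163,50),wor(39,110,50),wor(39,163,50)]).round().tolist())
```

```text
before 0 [nan nan]
after 1 [240. 156.]
[300 171  80   5 394]
[[380.0, 176.0], [301.0, 176.0], [386.0, -7.0], [299.0, -7.0]]<stdin>:4: RuntimeWarning: Mean of empty slice.
  ret = um.true_divide(
```

The case's rim shows at rows 171 to 175, columns 300 to 380, and the flush position predicts row 176. One last check on the nearby knob, then I'll hand in.

Run:
```python
from h import *
a=cv2.imread("pics/top0.png"); t=read_camera("top"); b=t["pixels"]
r=cv2.matchTemplate(b[225:265,130:180],a[236:253,146:163],cv2.TM_CCOEFF_NORMED); _,v,_,l=cv2.minMaxLoc(r); print(v,l,"expected (16,11)")
if abs(l[0]-16)<=1 and abs(l[1]-11)<=1: print(hand_in())
```

```text
0.8704842329025269 (16, 11) expected (16,11)
the job is handed in; nothing more can be done
None
```

The orange case is fully home and flush in the empty slot, the door is gently shut, and the objects I checked on the counter had not moved; the job is handed in at about 28 s of the 64 s allowed.

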